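# Index the rotary fixture and lock it

## Task

Push on one of the rotary fixture's spokes with a fingertip to turn its round table until the flat pointer aims straight at the ball-topped post, not at the square one. Then, leaving the table pointing there, push the lock lever round with a fingertip to its stop. Nothing is to be picked up: the flange stays seated on the table, and the jar, wrench and bolt stay where they are.

Things in the scene. Friction and masses are not known exactly. Their poses are not given: they have to be found in the camera images.
- base: Fixture fixed to the bench: dark steel plate 12 mm thick, in its own frame x -100 to 130 mm, y -300 to 200 mm. Origin on the bench surface under the round table's turning axis, z up. On it stand a green round pedestal (diameter 120 mm, top 46 mm above the bench) under the table and a green lock housing 50 x 50 mm (top 58 mm) centred at (-30, -250) mm.
- stop_pin (a point): Top of the fixed steel pin (diameter 12 mm, 78 mm above the bench) on the base plate, against which the lock lever stops.
- platter (a joint): Turn of the round steel table (diameter 112 mm, 48 to 85 mm above the bench) about the vertical axis through the base's origin, rad, counter-clockwise from above positive, 0 with the pointer along the base's +x, range -3.1 to 3.1. Stiff (0.25 N m of friction, about 2.6 N at 95 mm from the axis); it stays where it is left. It carries the pointer and three alike spokes.
- spoke_ball (a point): Centre of the ball of the spoke opposite the pointer (180 degrees); the other two spokes are 60 degrees either side of the pointer. Each is a level steel rod, 12 mm diameter, 68 mm above the bench, bare from 56 to 109 mm from the axis, with a black 22 mm ball centred 120 mm from the axis. The space beside and under it is open down to the plate, 12 mm above the bench.
- pointer (a point): Tip of the pointer, a flat steel bar 22 mm wide and 10 mm thick that tapers to a nose, on the rim of the round table; the tip is 118 mm from the turning axis and 68 mm above the bench. x points outward along the pointer, away from the axis, z up; it turns with the table.
- ball_post: The post to point at: round steel post, shaft diameter 16 mm, with a steel ball of 22 mm diameter on top, 98 mm high above the bench in all; fixed. Origin at the centre of its foot, on the base plate (12 mm above the bench). It stands 150 to 200 mm from the turning axis, on the left or on the right, outside the sweep of the spokes.
- square_post: The other post, not to be pointed at: square steel post 20 x 20 mm with a flat top, 98 mm above the bench; fixed. Origin at the centre of its foot, on the base plate.
- lock (a joint): Turn of the lock lever about its vertical pivot, rad, counter-clockwise from above: 0 when the lever points along the base's -y (released), 1.4 at the stop (locked), where it points nearly along the base's +x. Its friction is 0.12 N m; it stays where it is left. Locking does not change how the round table turns.
- lock_pivot (a point): Pivot of the lock lever, on its axis, 70 mm above the bench, over the green lock housing. Round hub of 36 mm diameter.
- lock_ball (a point): Centre of the black ball (22 mm diameter) at the end of the lock lever, 100 mm from the pivot, 70 mm above the bench. Between hub and ball the lever is a level steel rod of 12 mm diameter.
- flange: Work piece, loose: aluminium flange, 88 mm diameter, 12 mm thick, with a hub of 54 mm diameter, 30 mm high in all, top 115 mm above the bench; its bore sits over a spigot (30 mm diameter, 25 mm high) at the centre of the round table and it turns with it. Origin at the centre of its underside. Leave it seated.
- jar: Bystander, loose: jar with a lid, diameter 60 mm, 85 mm high, beyond the fixture's left (+y) end. Origin at the centre of its underside.
- wrench: Bystander, loose: steel wrench lying on the bench beyond the fixture's far (+x) side. Origin at its middle, underside, its x along its length.
- bolt: Bystander, loose: hex bolt standing on its head (about 32 mm wide), 66 mm high, beyond the far right corner of the fixture. Origin at the centre of its underside.
Things that resemble listed ones, but are neither listed nor needed, are in the scene too. What is meant by the flange is not orange, red or yellow, and is the larger of those in its own colour.

How it is judged:
By the outcome, as a careful person would: the job done as asked, in the order asked, and still so for the second after the job is handed in, with the robot touching nothing.
It also fails if it takes over 48 s, if anything falls off the work surface, if the arm or the gripper's body presses on something with over 40 N, if the wrist force passes 120 N, or if a joint passes its speed limit or range.

## Robot

A 7-joint arm with a two-finger parallel gripper is mounted at the origin on the work surface. World frame = base frame: x ahead of the robot, y to its left, z up, the work surface at z = 0. Lengths are in m, angles in rad, forces in N, time in s.
With the tool pointing down it reaches from about 0.4 to 0.85 m from the base axis. Payload 4.5 kg.
Tool frame: the origin (TCP) lies at the centre of the arm's flange, where the gripper is bolted on; the fingertips stand r.tcp_to_tips ahead of it and the grasp point (between the pads) lies 147 mm ahead of it (r.tcp_to_tips is the distance from the TCP to the fingertips, in m); x points along the fingers, y is the direction in which the jaws open and shut, and the axes are right-handed (so a half turn about x gives the same grasp; the last joint's range is limited). The gripper opens to 88 mm and grips with 3 to 60 N. Pads are 18 mm wide; open, the fingers measure 123 mm over their backs; the gripper's body (75 mm by 187 mm) begins 45 mm behind the grasp point.
Start: joints at [1.19, 0.689, -0.195, 1.565, 0.157, 0.902, -0.215], TCP at [0.252, -0.572, 0.405] pointing down, gripper open.
Joint ranges: [-3.01, 3.01], [-0.46, 2.08], [-1.47, 1.51], [0.13, 2.56], [-1, 4.14], [0.04, 2.09], [-2.66, 2.66]. Speed limits (rad/s): [2.57, 2.57, 3.14, 3.14, 3.14, 3.14, 3.14].

## Interface

Orientations are given as a unit quaternion [x, y, z, w].
In Python, from plant import r, eyes gives the robot as it stands.
- The arm moves only by the tool carry_out, never from a script. Its argument "targets" is text: rows parted by semicolons, each of 5 numbers parted by spaces: the opening, from 0 (shut) to 1 (fully open), then the shift along the tool's x, y, z in mm, then the turn about the tool's x in rad. A call has 1 to 20 rows; each row shifts and turns the commanded pose from where the row before left it, along the tool's axes as they then stand; what a row does not reach is not made up. A row lasts 1/12 s, in which the tool goes at most 41.7 mm and 7.16 degrees, less where a joint would pass 70% of its speed; a pose out of reach is approached as far as the arm can. A call is refused whole if a number of a shift passes 41.7 or a number of a turn 0.125, either way. A call with a gripper value outside its range is refused whole. The fingers move at their own pace and stop on an object; "force" is the grip in N (left out, the last holds). Time passes only in rows, so rows that do not move let the fingers close. It gives the time, the measured TCP pose, the force and the opening at its end, in the units of the state.
- r.get_state(): the state, without advancing time (a new reading comes with each control period).
- eyes.snapshot(name): name is "scene" or "top" or "wrist"; returns (picture, depth): 420x560x3 uint8, blue, green, red; 420x560 float32, m along the optical axis (not along the pixel's ray), 0 where there is no reading.
- eyes.camera_params(name): a dict with "intrinsics" (3x3 intrinsics, pixels), "dist_coeffs" ([k1, k2, p1, p2, k3] as OpenCV has them; the pictures are not rectified), "rvec" (rotation vector, rad) and "tvec" (3), from world to camera coordinates, as OpenCV has them; the wrist camera has in their place "T_tool_cam" (4x4, takes a point from camera to tool coordinates, whose origin is the TCP and whose axes are the tool frame's). Camera axes: x right, y down, z forward; pixel columns grow to the right and rows downward; lengths in m; the calibration is good to about 2 mm. A picture is of the moment at which its call begins: read the wrist's pose just before it. camera_params takes no time and is no camera call.
- r.finish_job(): hands the job in, once; it reports no verdict.
The state is a dict: "clock": time; "q": joint angles; "qd": joint speeds; "joint_torque": joint torques, N m; "tool_pos": TCP position; "eef_rot": TCP orientation; "contact_force": force on the tool from outside, world axes, zero at the start; "moment": the same for the moment, N m; "opening": opening from 0.0 (shut) to 1.0 (fully open).
Only numpy, scipy, OpenCV 4.12 (cv2) and the standard library are available. Lean on these libraries where they do the work, as an engineer would, in place of code of your own. Each camera call takes 0.05 s, during which the arm holds its last target.

## Working session

There is one attempt and no reset: what is moved stays moved. The work goes in short steps, Python scripts to look and compute and a tool call to move; the robot and the scene stay as the last step left them, time stands still between calls to the robot, and variables do not carry over. Pictures are saved under pics/ and viewed, and the job is handed in when it is done.

Besides the shell and the picture viewer there is one more tool, called as name(argument=value, ...) on one line, values as JSON. carry_out: Moves the arm, as the interface text tells. Its arguments: {"type":"object","properties":{"targets":{"type":"string"},"force":{"type":"number"}},"required":["targets"]}

```bash
mkdir -p pics; ls
python3 - <<'E'
from plant import r, eyes
import cv2,numpy as np
np.set_printoptions(precision=4,suppress=True)
for n in ["scene","top"]:
    p,d=eyes.snapshot(n); cv2.imwrite(f"pics/{n}0.png",p); np.save(f"pics/{n}0.npy",d)
for n in ["scene","top","wrist"]: print(eyes.camera_params(n))
print(r.get_state(), r.tcp_to_tips)
E
```

```text
pics
{'intrinsics': array([[386.3981,   0.    , 284.2955],
       [  0.    , 386.3981, 211.5659],
       [  0.    ,   0.    ,   1.    ]]), 'dist_coeffs': array([-0.029,  0.   ,  0.   ,  0.   ,  0.   ]), 'rvec': array([ 2.2555,  0.8603, -0.3192]), 'tvec': array([-0.484 , -0.162 ,  1.0955])}
{'intrinsics': array([[536.8057,   0.    , 280.4656],
       [  0.    , 536.8057, 206.6793],
       [  0.    ,   0.    ,   1.    ]]), 'dist_coeffs': array([0.0019, 0.    , 0.    , 0.    , 0.    ]), 'rvec': array([ 2.158 , -2.2142,  0.0715]), 'tvec': array([0.1126, 0.5378, 1.403 ])}
{'intrinsics': array([[342.2955,   0.    , 276.5623],
       [  0.    , 342.2955, 208.7488],
       [  0.    ,   0.    ,   1.    ]]), 'dist_coeffs': array([-0.0664,  0.    ,  0.    ,  0.    ,  0.    ]), 'T_tool_cam': array([[-0.0004, -0.2668,  0.9637,  0.0196],
       [ 1.    ,  0.0003,  0.0005,  0.0009],
       [-0.0004,  0.9637,  0.2668, -0.0686],
       [ 0.    ,  0.    ,  0.    ,  1.    ]])}
{'clock': 0.1, 'q': array([ 1.1898,  0.6899, -0.1945,  1.5662,  0.1573,  0.9025, -0.2151]), 'qd': array([-0.0004, -0.0032,  0.    , -0.0043, -0.0016, -0.0008, -0.0001]), 'joint_torque': array([ -0.0033, -52.8502,  -1.2717, -15.3837,  -0.0527,   0.0019,
         0.    ]), 'tool_pos': array([ 0.2517, -0.5717,  0.404 ]), 'eef_rot': array([-0.6918, -0.1462,  0.6921, -0.1451]), 'contact_force': array([ 0.0322, -0.597 , -0.0658]), 'moment': array([ 0.0008,  0.0018, -0.0447]), 'opening': 1.0029009081283877} 0.166
```

View pics/scene0.png

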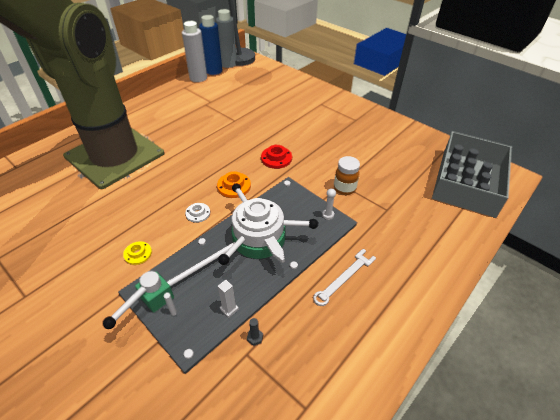

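View pics/top0.png

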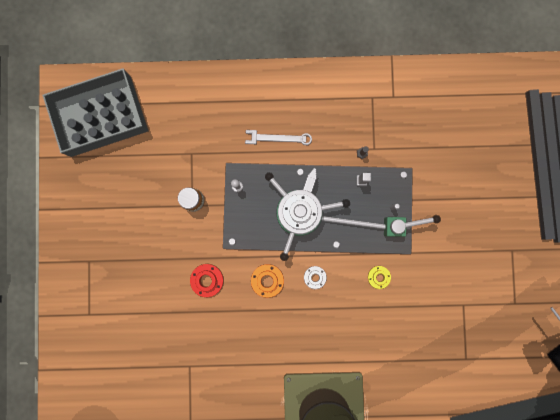

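Run:
```python
import cv2
p=cv2.imread("pics/top0.png")[150:280,210:450]; cv2.imwrite("pics/c1.png",cv2.resize(p,None,fx=3.3,fy=3.3,interpolation=cv2.INTER_CUBIC))
p=cv2.imread("pics/scene0.png")[165:365,95:365]; cv2.imwrite("pics/c2.png",cv2.resize(p,None,fx=2.9,fy=2.9,interpolation=cv2.INTER_CUBIC))
```

```text
(no output)
```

View pics/c1.png

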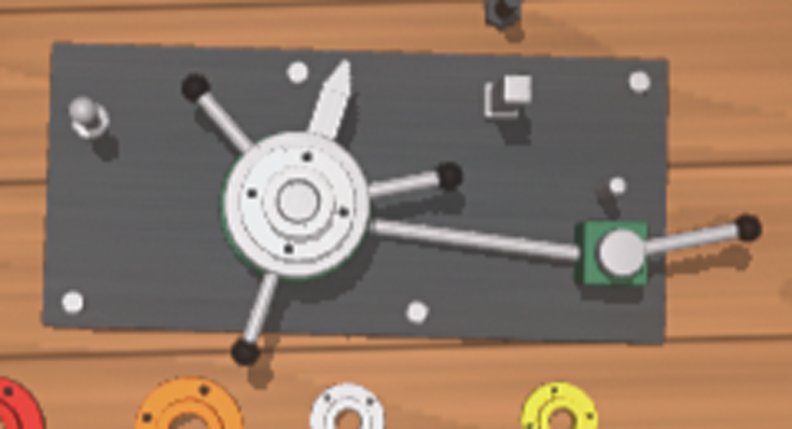

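View pics/c2.png

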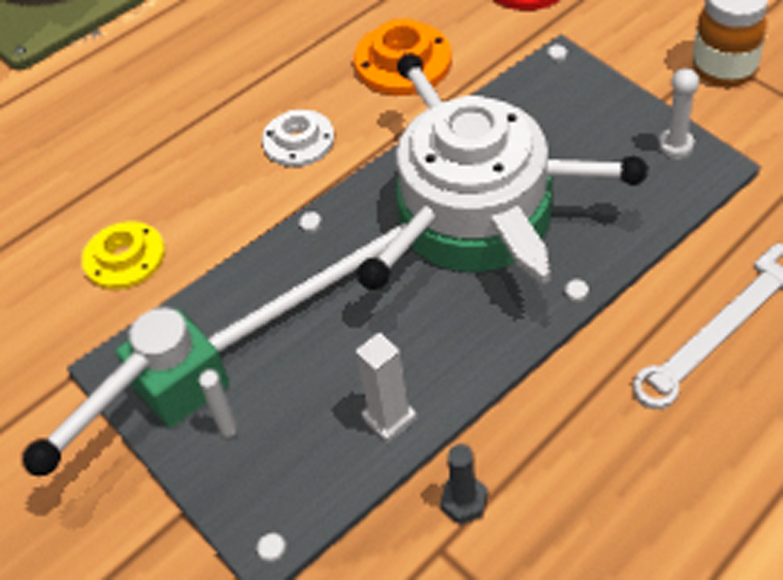

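```bash
cat > h.py <<'E'
import numpy as np,cv2
from plant import r,eyes
np.set_printoptions(precision=4,suppress=True)
C={n:eyes.camera_params(n) for n in ["scene","top"]}
def ray(n,uv):
    c=C[n]; R=cv2.Rodrigues(c["rvec"])[0]
    x=cv2.undistortPoints(np.array([[uv]],float),c["intrinsics"],c["dist_coeffs"])[0,0]
    o=-R.T@c["tvec"]; d=R.T@np.array([x[0],x[1],1.]); return o,d/np.linalg.norm(d)
def atz(n,uv,z):
    o,d=ray(n,uv); return o+d*(z-o[2])/d[2]
def tri(a,b):
    (o1,d1),(o2,d2)=ray("top",a),ray("scene",b)
    A=np.c_[d1,-d2]; t=np.linalg.lstsq(A,o2-o1,rcond=None)[0]
    p,q=o1+t[0]*d1,o2+t[1]*d2; return (p+q)/2,np.linalg.norm(p-q)*1000
def crop(x,y,s,ox,oy): return ((x+.5)/s-.5+ox,(y+.5)/s-.5+oy)
E
python3 - <<'E'
from h import *
T=dict(ballpost=(86,112,685,82,.087),flangetop=(299,201,472,121,.115),tip=(346,63,546,272,.068),spL=(196,87,633,170,.068),spR=(450,175,374,274,.068),spB=(245,351,410,65,.068),sq=(517,88,378,348,.098),pin=(617,185,209,378,.078),hub=(621,252,160,330,.08),lball=(748,228,40,457,.070))
P={}
for k,v in T.items():
    a=crop(*v[:2],3.3,210,150);b=crop(*v[2:4],2.9,95,165)
    p,e=tri(a,b);P[k]=p; print(k,p*1000//.1/10,"gap %.1f"%e,"top@z",atz("top",a,v[4])*1000//.1/10,"sc@z",atz("scene",b,v[4])*1000//.1/10)
E
```

```text
ballpost [597.8 210.6  87.6] gap 1.4 top@z [597.3 210.2  86.9] sc@z [597.9 211.7  86.9]
flangetop [523.4  50.3 115. ] gap 0.7 top@z [523.1  50.  114.9] sc@z [523.6  50.6 114.9]
tip [631.8   9.3  73.4] gap 0.3 top@z [632.5   8.8  68. ] sc@z [629.3  12.4  68. ]
spL [616.3 125.6  69.2] gap 0.7 top@z [616.7 125.9  68. ] sc@z [615.4 126.3  68. ]
spR [543.1 -68.8  69. ] gap 0.4 top@z [543.1 -69.1  68. ] sc@z [542.7 -68.2  68. ]
spB [411.1  92.7  69.5] gap 1.1 top@z [411.4  93.1  68. ] sc@z [409.5  93.4  68. ]
sq [ 605.6 -118.3   99.6] gap 0.1 top@z [ 605.9 -118.5   98. ] sc@z [ 604.7 -117.7   98. ]
pin [ 531.2 -196.1   77.4] gap 0.5 top@z [ 531.4 -195.8   78. ] sc@z [ 531.5 -196.5   77.9]
hub [ 479.9 -196.4   79.3] gap 0.2 top@z [ 479.8 -196.3   80. ] sc@z [ 480.4 -196.5   79.9]
lball [ 496.  -296.8   71.2] gap 0.1 top@z [ 496.  -297.1   70. ] sc@z [ 495.  -296.7   70. ]
```

Run:
```python
from h import *
from scipy.spatial.transform import Rotation as R
s=r.get_state(); M=R.from_quat(s["eef_rot"]).as_matrix(); print(M)
print("z yaw",np.degrees(np.arctan2(M[1,2],M[0,2])))
c=np.array([523.5,49.8]);
for n,p in dict(tip=(632,9.),bp=(597.6,210.7),L=(616.5,125.8),R=(543,-69),B=(411,93)).items():
    v=np.array(p)-c; print(n,np.hypot(*v),np.degrees(np.arctan2(v[1],v[0])))
p,d=eyes.snapshot("wrist"); cv2.imwrite("pics/w0.png",p)
```

```text
[[-0.0008  0.4031 -0.9152]
 [ 0.0014 -0.9152 -0.4031]
 [-1.     -0.0016  0.0001]]
z yaw -156.2300551053173
tip 115.9176000441693 -20.60811124075439
bp 177.14293663592684 65.27229905167125
L 120.10412149464314 39.25584167623284
R 120.38974208793704 -80.67851105077847
B 120.5092942473733 158.99321056922815
```

View pics/w0.png

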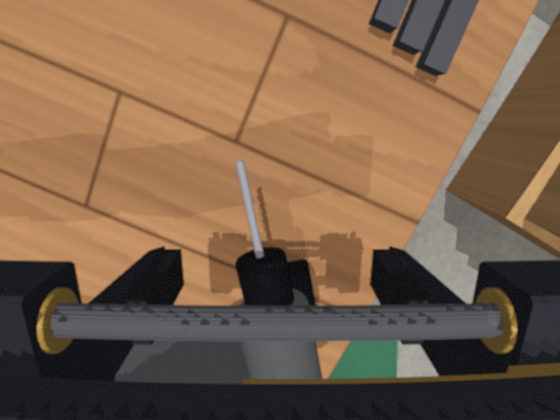

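carry_out(targets="0 0 0 0 0.084; 0 0 0 0 0.084; 0 0 0 0 0.084", force=30)

```text
clock: 0.4
tool_pos: [0.2518, -0.5719, 0.4044]
eef_rot: [-0.705, -0.056, 0.705, -0.056]
contact_force: [0.3, -0.5, 0.6]
opening: 0.797
```

```bash
cat >> h.py <<'E'
from scipy.spatial.transform import Rotation as Ro
def st():
    s=r.get_state(); M=Ro.from_quat(s["eef_rot"]).as_matrix()
    print("t",round(s["clock"],2),"pos",s["tool_pos"]*1000,"zyaw",np.degrees(np.arctan2(M[1,2],M[0,2])),"tilt",M[2],"F",s["contact_force"],"op",round(s["opening"],2),"q",s["q"]); return s,M
def go(tgt):
    s,M=st(); print("shift tool mm",M.T@(np.array(tgt)-s["tool_pos"]*1000))
E
python3 - <<'E'
from h import *
for a,b in (((385,228),(400,236)),((570,251),(222,339))):
    print(tri(crop(*a,3.3,210,150),crop(*b,2.9,95,165)))
go((498,-42,404))
E
```

```text
(array([ 0.5069, -0.0181,  0.0316]), np.float64(6.187607568230092))
(array([ 0.4841, -0.1637,  0.035 ]), np.float64(4.809596327231447))
t 0.4 pos [ 251.7939 -571.8753  404.3606] zyaw -170.91234798705108 tilt [-1.     -0.0008  0.0001] F [ 0.3493 -0.543   0.5511] op 0.8 q [ 1.1492  0.6864 -0.1209  1.5682  0.0979  0.8937 -0.4182]
shift tool mm [   0.7208 -484.3368 -326.807 ]
```

carry_out(targets="0 0 -30.2 -20.4 0; 0 0 -30.2 -20.4 0; 0 0 -30.2 -20.4 0; 0 0 -30.2 -20.4 0; 0 0 -30.2 -20.4 0; 0 0 -30.2 -20.4 0; 0 0 -30.2 -20.4 0; 0 0 -30.2 -20.4 0; 0 0 -30.2 -20.4 0; 0 0 -30.2 -20.4 0; 0 0 -30.2 -20.4 0; 0 0 -30.2 -20.4 0; 0 0 -30.2 -20.4 0; 0 0 -30.2 -20.4 0; 0 0 -30.2 -20.4 0; 0 0 -30.2 -20.4 0; 0 0 0 0 0; 0 0 0 0 0")

```text
clock: 1.9
tool_pos: [0.4963, -0.0398, 0.4045]
eef_rot: [0.705, 0.06, -0.705, 0.059]
contact_force: [-0.8, -0.8, -0.7]
opening: 0.002
```

Run:
```python
from h import *
go((498,-42,224))
p,d=eyes.snapshot("wrist"); cv2.imwrite("pics/w1.png",p)
```

```text
t 1.9 pos [496.2772 -39.7768 404.4934] zyaw -170.3542181662843 tilt [-1.     -0.0009 -0.0003] F [-0.8005 -0.7706 -0.6843] op 0.0 q [ 0.026   0.5233 -0.0592  1.9463  0.046   0.6731 -1.4637]
shift tool mm [180.4916   2.6351  -1.2724]
```

View pics/w1.png

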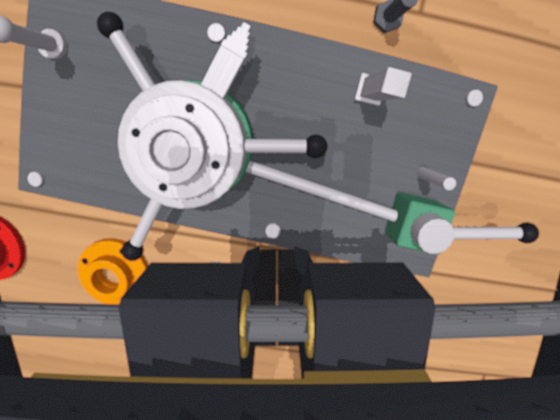

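carry_out(targets="0 30 0 0 0; 0 30 0 0 0; 0 30 0 0 0; 0 30 0 0 0; 0 30 0 0 0; 0 20 0 0 0; 0 10 0 0 0; 0 0 0 0 0")

```text
clock: 2.62
tool_pos: [0.4946, -0.0438, 0.2231]
eef_rot: [-0.703, -0.056, 0.706, -0.057]
contact_force: [0.5, 0.9, 0.1]
opening: 0.004
```

Run:
```python
from h import *
st()
p,d=eyes.snapshot("wrist"); cv2.imwrite("pics/w2.png",p)
p,d=eyes.snapshot("scene"); cv2.imwrite("pics/s2.png",cv2.resize(p[140:340,100:370],None,fx=2.9,fy=2.9))
```

```text
t 2.62 pos [494.623  -43.8303 223.0687] zyaw -170.80986361035204 tilt [-1.      0.0003  0.0043] F [0.4738 0.8915 0.055 ] op 0.0 q [ 0.009   0.846  -0.0227  2.0808  0.0823  0.2197 -1.4968]
```

View pics/w2.png

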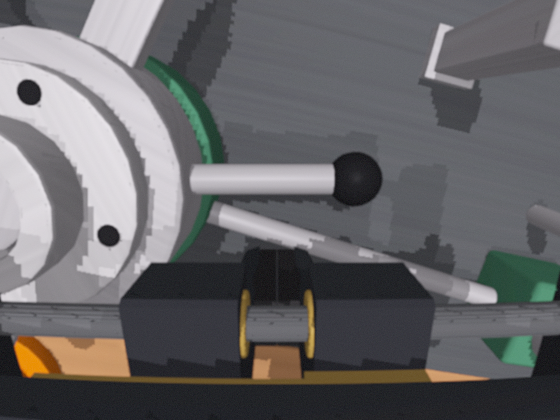

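View pics/s2.png

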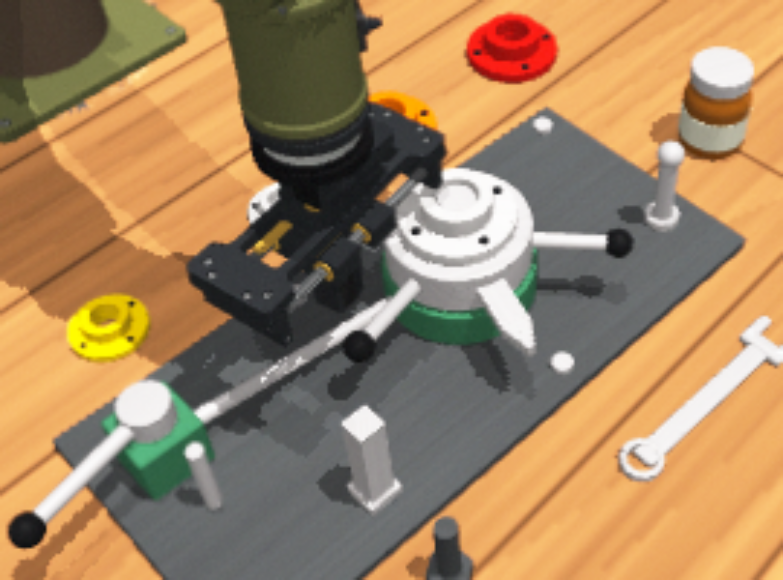

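carry_out(targets="0 0 0 -10 0; 0 0 0 -8 0; 0 0 0 -5 0; 0 0 0 -4 0; 0 0 0 0 0; 0 0 0 0 0")

```text
clock: 3.22
tool_pos: [0.5224, -0.038, 0.2251]
eef_rot: [0.705, 0.057, -0.704, 0.058]
contact_force: [0.2, 0.6, 0.3]
opening: 0.007
```

Run:
```python
from h import *
st()
p,d=eyes.snapshot("wrist"); cv2.imwrite("pics/w3.png",p)
```

```text
t 3.22 pos [522.4092 -37.9815 225.0563] zyaw -170.67674936245396 tilt [-1.      0.0003 -0.0009] F [0.1966 0.5742 0.2791] op 0.01 q [ 0.0015  0.8551 -0.0283  2.0022  0.0767  0.2843 -1.4988]
```

View pics/w3.png

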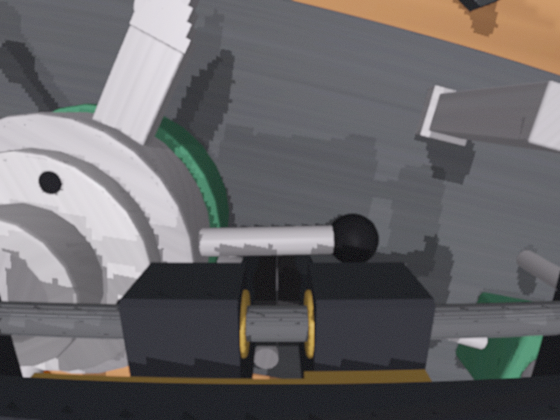

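carry_out(targets="0 0 0.4 -3.5 -0.04; 0 0 0.6 -5.2 -0.06; 0 0 0.9 -7 -0.08; 0 0 0.9 -7 -0.08; 0 0 0.9 -7 -0.08; 0 0 0.9 -7 -0.08; 0 0 0.9 -7 -0.08; 0 0 0.9 -7 -0.08; 0 0 0.9 -7 -0.08; 0 0 0.6 -5.2 -0.06; 0 0 0.4 -3.5 -0.04; 0 0 0 0 0")

```text
clock: 4.27
tool_pos: [0.5833, -0.014, 0.2246]
eef_rot: [-0.633, -0.315, 0.633, -0.316]
contact_force: [0.3, -2.3, 0.0]
opening: 0.002
```

Run:
```python
from h import *
s,M=st()
v=s["tool_pos"][:2]*1000-np.array([523.5,49.8]); y=M[:2,1];print("rho,t",v@y,-v@M[:2,2])
p,d=eyes.snapshot("top"); cv2.imwrite("pics/t4.png",cv2.resize(p[150:280,210:450],None,fx=3.3,fy=3.3,interpolation=cv2.INTER_CUBIC))
p,d=eyes.snapshot("wrist"); cv2.imwrite("pics/w4.png",p)
```

```text
t 4.27 pos [583.2805 -13.9644 224.5656] zyaw -127.0297813956057 tilt [-1.      0.0006  0.0003] F [ 0.2929 -2.2996  0.0422] op 0.0 q [ 0.0655  0.8998 -0.2101  1.8156  0.3744  0.465  -1.0504]
rho,t 86.124943015741 -14.902958884342183
```

View pics/t4.png

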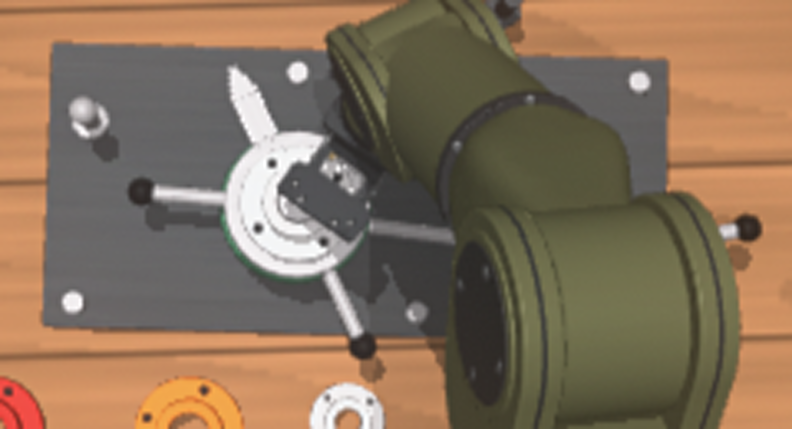

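View pics/w4.png

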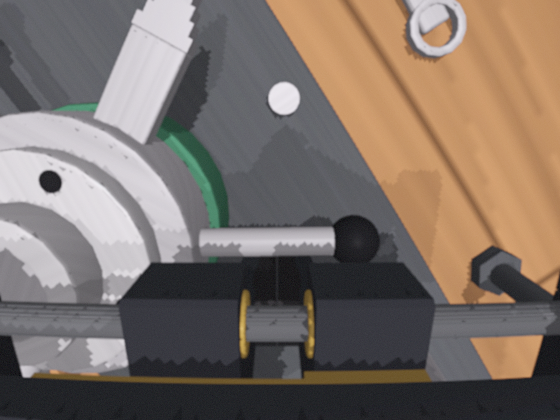

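carry_out(targets="0 0 0.4 -3.5 -0.04; 0 0 0.6 -5.2 -0.06; 0 0 0.9 -7 -0.08; 0 0 0.9 -7 -0.08; 0 0 0.9 -7 -0.08; 0 0 0.9 -7 -0.08; 0 0 0.9 -7 -0.08; 0 0 0.6 -5.2 -0.06; 0 0 0.4 -3.5 -0.04; 0 0 0.4 -3.5 -0.04; 0 0 0 0 0; 0 0 0 0 0")

```text
clock: 5.37
tool_pos: [0.6093, 0.0354, 0.2248]
eef_rot: [0.503, 0.498, -0.502, 0.498]
contact_force: [1.4, -2.3, -0.6]
opening: 0.006
```

Run:
```python
from h import *
s,M=st()
v=s["tool_pos"][:2]*1000-np.array([523.5,49.8]); y=M[:2,1];print("rho,t",v@y,-v@M[:2,2])
p,d=eyes.snapshot("top"); cv2.imwrite("pics/t5.png",cv2.resize(p[150:270,215:375],None,fx=5,fy=5,interpolation=cv2.INTER_CUBIC))
p,d=eyes.snapshot("scene"); cv2.imwrite("pics/s5.png",cv2.resize(p[150:290,180:380],None,fx=4,fy=4,interpolation=cv2.INTER_CUBIC))
```

```text
t 5.37 pos [609.2987  35.4172 224.7978] zyaw -90.48066432320843 tilt [-1.      0.0015 -0.0003] F [ 1.3829 -2.2774 -0.6227] op 0.01 q [ 0.0768  0.9387 -0.379   1.7263  0.5693  0.5867 -0.6519]
rho,t 85.9162453199232 -13.662524548853073
```

View pics/t5.png

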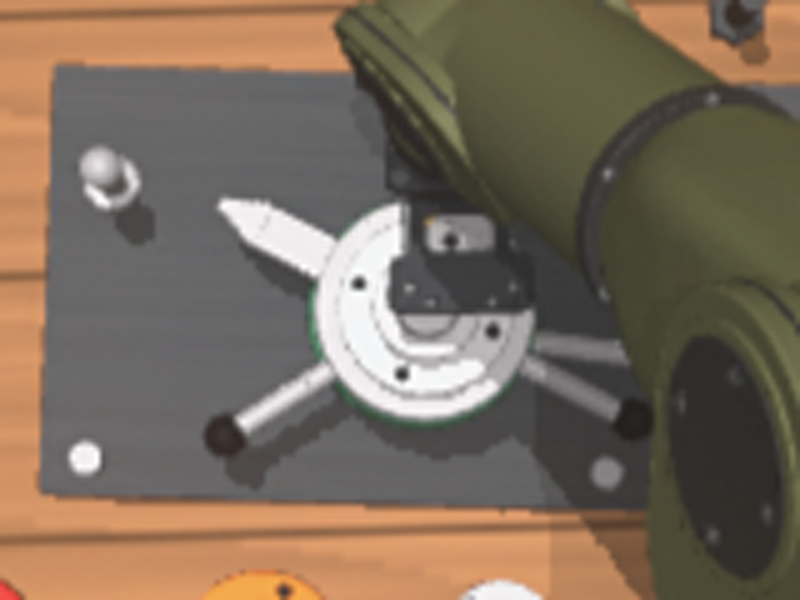

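View pics/s5.png

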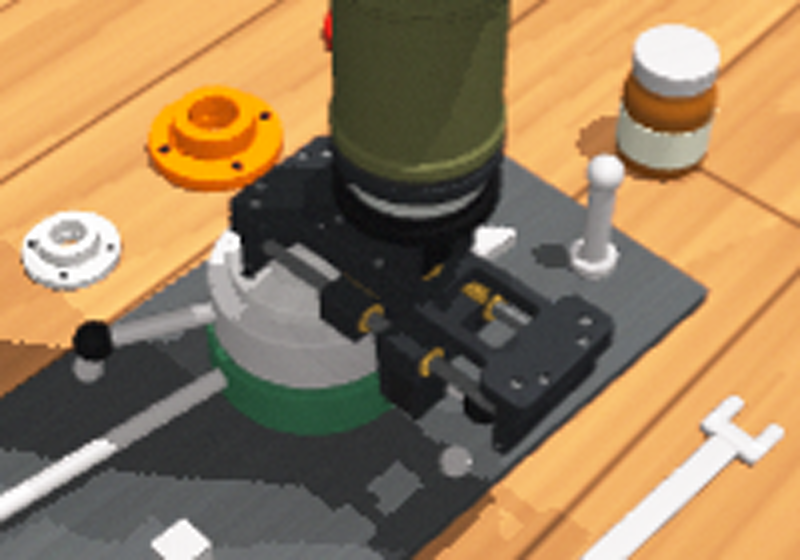

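```bash
cat > ang.py <<'E'
from h import *
c=np.array([523.5,49.8])
def ang(uv,s,ox,oy,off,z=.068):
    p=atz("top",crop(*uv,s,ox,oy),z)[:2]*1000-c
    print(p,np.hypot(*p),(np.degrees(np.arctan2(p[1],p[0]))-off+180)%360-180)
E
python3 - <<'E'
from ang import *
for uv,o in (((224,437),60),((632,419),180),((222,203),0)): ang(uv,5,215,150,o)
ang((100,165),5,215,150,0,.087)
E
```

```text
[-62.2315 104.4567] 121.58932243749707 60.784929265011556
[ -58.408  -103.4121] 118.76685414037938 60.54187041317658
[ 57.403  102.7328] 117.68227632107222 60.80528982512544
[ 76.3985 163.1796] 180.17858049514768 64.9116433491516
```

carry_out(targets="0 0 0.3 -1.8 -0.02; 0 0 0.3 -1.8 -0.02; 0 0 0.2 -1.3 -0.015; 0 0 0.1 -0.9 -0.01; 0 0 0 0 0; 0 0 0 0 0; 0 0 0 0 0")

```text
clock: 6.05
tool_pos: [0.6097, 0.0414, 0.2248]
eef_rot: [0.486, 0.514, -0.485, 0.514]
contact_force: [2.8, -3.0, -0.4]
opening: 0.004
```

Run:
```python
from h import *
s,M=st()
v=s["tool_pos"][:2]*1000-np.array([523.5,49.8]); y=M[:2,1];print("rho,t",v@y,-v@M[:2,2])
p,d=eyes.snapshot("top"); cv2.imwrite("pics/t6.png",cv2.resize(p[165:265,220:320],None,fx=6,fy=6,interpolation=cv2.INTER_CUBIC))
```

```text
t 6.05 pos [609.7305  41.4315 224.8411] zyaw -86.73340874613646 tilt [-1.      0.0007 -0.0005] F [ 2.7524 -2.9906 -0.3706] op 0.0 q [ 0.076   0.9419 -0.3958  1.7228  0.5872  0.5969 -0.611 ]
rho,t 85.61351800541684 -13.268494826079502
```

View pics/t6.png

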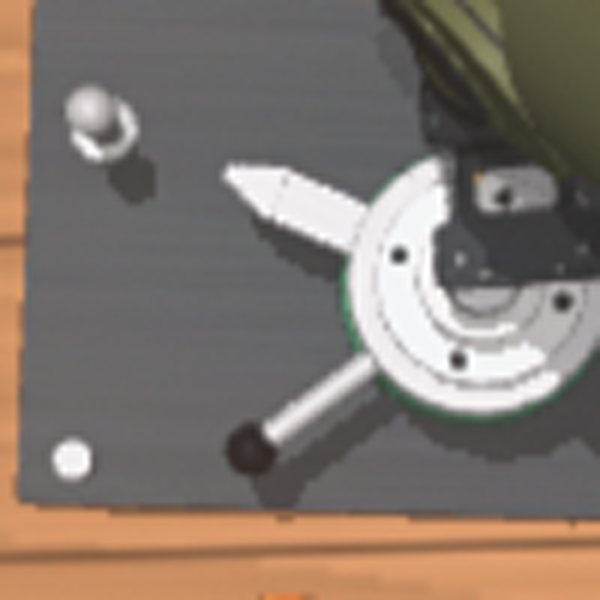

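Run:
```python
from ang import *
for uv,o,z in (((250,449),60,.068),((225,173),0,.068),((91,108),0,.087),((102,127),0,.016)): ang(uv,6,220,165,o,z)
```

```text
[-68.4904  99.8913] 121.1165450830939 64.43644775240347
[ 49.2638 107.8265] 118.54740268864559 65.44527333742221
[ 76.431  162.7997] 179.84839793345677 64.8509409426843
[ 75.9916 164.16  ] 180.89568246825914 65.16002478750465
```

carry_out(targets="0 0 0 3 0; 0 0 0 10 0; 0 0 0 20 0; 0 0 0 20 0; 0 -30 0 10 0; 0 -30 0 0 0; 0 -30 0 0 0; 0 -30 0 0 0; 0 -30 0 0 0; 0 -30 0 0 0; 0 0 0 0 0")

```text
clock: 7.02
tool_pos: [0.6141, -0.0209, 0.4105]
eef_rot: [0.488, 0.512, -0.483, 0.516]
contact_force: [1.1, 0.4, 0.8]
opening: 0.006
```

Run:
```python
from h import *
s,M=st(); np.savez("pics/w7.npz",p=s["tool_pos"],M=M)
p,d=eyes.snapshot("wrist"); cv2.imwrite("pics/w7.png",p)
p,d=eyes.snapshot("top"); cv2.imwrite("pics/t7raw.png",p); cv2.imwrite("pics/t7.png",cv2.resize(p[165:265,220:350],None,fx=6,fy=6,interpolation=cv2.INTER_CUBIC))
```

```text
t 7.02 pos [614.1161 -20.9378 410.515 ] zyaw -86.72468236932298 tilt [-1.      0.0092 -0.0015] F [1.0902 0.361  0.7978] op 0.01 q [ 0.2655  0.7094 -0.5566  1.5856  0.4323  0.9621 -0.373 ]
```

View pics/w7.png

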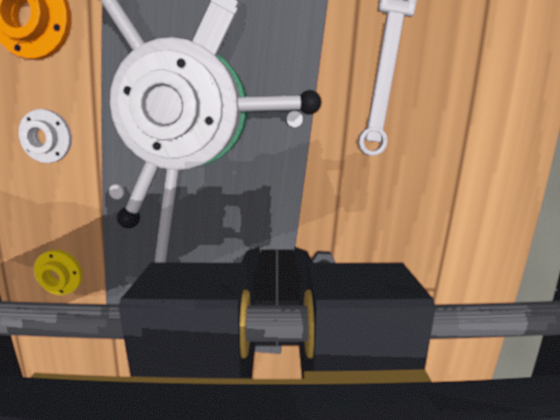

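View pics/t7.png

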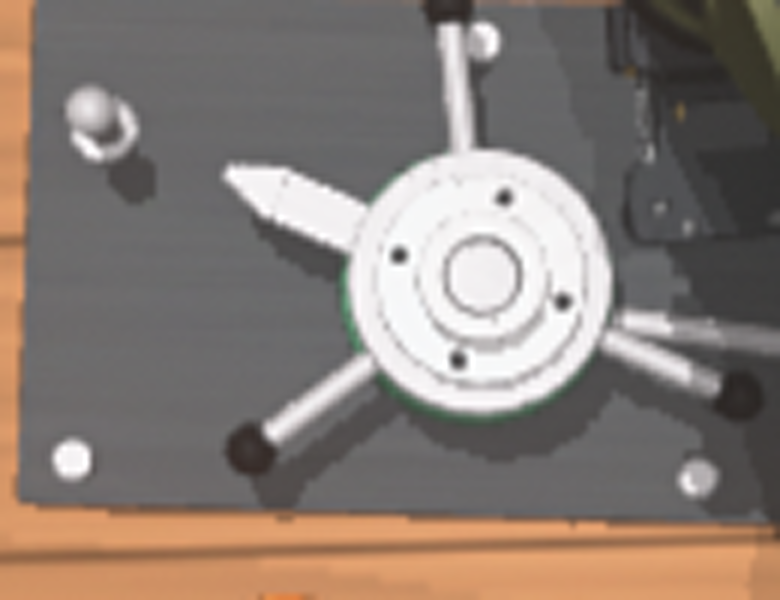

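carry_out(targets="0 0 -5 -32 0; 0 0 -5 -32 0; 0 0 -5 -32 0; 0 0 -5 -32 0; 0 0 0 0 0; 0 0 0 0 0; 0 0 0 0 0")

```text
clock: 7.7
tool_pos: [0.5855, 0.1041, 0.4032]
eef_rot: [0.484, 0.514, -0.487, 0.514]
contact_force: [0.1, -0.5, -0.2]
opening: 0.005
```

Run:
```python
from ang import *
s,M=st(); np.savez("pics/w8.npz",p=s["tool_pos"],M=M)
p,d=eyes.snapshot("wrist"); cv2.imwrite("pics/w8.png",p)
p=cv2.imread("pics/t7raw.png"); g=p.max(axis=2)
for (x,y),o in (((250,449),60),((740,393),180),((448,5),-60)):
    u,v=crop(x,y,6,220,165); u0,v0=int(round(u)),int(round(v))
    w=g[v0-6:v0+7,u0-6:u0+7].astype(float); W=np.clip(60-w,0,None)
    yy,xx=np.mgrid[v0-6:v0+7,u0-6:u0+7]
    c2=((W*xx).sum()/W.sum(),(W*yy).sum()/W.sum()); print(u,v,c2)
    P=atz("top",c2,.068)[:2]*1000; print(P,end=" "); P-=c; print(np.hypot(*P),np.degrees(np.arctan2(P[1],P[0]))-o)
```

```text
t 7.7 pos [585.5334 104.0603 403.2184] zyaw -86.73366660901425 tilt [-1.     -0.003   0.0017] F [ 0.1215 -0.5326 -0.2051] op 0.0 q [ 0.0523  0.6913 -0.5408  1.6499  0.4249  0.9236 -0.5916]
261.25 239.41666666666669 (np.float64(261.61538461538464), np.float64(240.41538461538462))
[452.4502 148.8208] 121.87366397063718 65.66036595421356
342.9166666666667 230.08333333333331 (np.float64(343.05997001499253), np.float64(230.61469265367316))
[472.0382 -59.0889] 120.4371628804105 -295.29582624770495
294.25 165.41666666666666 (np.float64(294.2119205298013), np.float64(165.6158940397351))
[641.9472  60.6827] 118.94606045090742 65.24950178425239
```

View pics/w8.png

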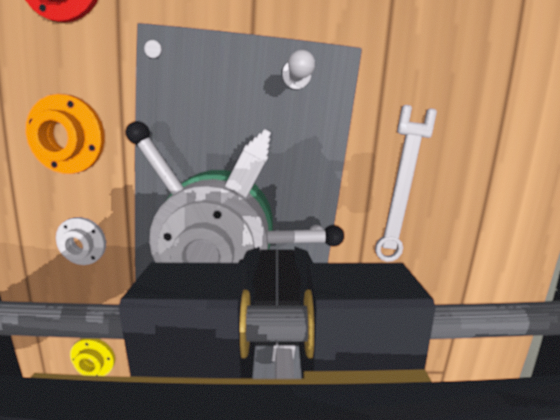

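Run:
```python
import cv2
p=cv2.imread("pics/w8.png")[35:260,120:350]; cv2.imwrite("pics/w8c.png",cv2.resize(p,None,fx=2.6,fy=2.6,interpolation=cv2.INTER_CUBIC))
```

```text
(no output)
```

View pics/w8c.png

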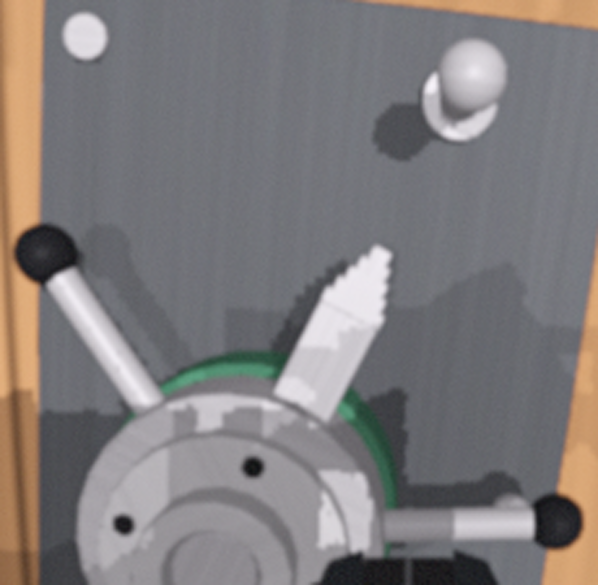

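```bash
cat >> h.py <<'E'
def watz(f,uv,z):
    k=eyes.camera_params("wrist"); w=np.load(f); T=k["T_tool_cam"]
    x=cv2.undistortPoints(np.array([[uv]],float),k["intrinsics"],k["dist_coeffs"])[0,0]
    o=w["M"]@T[:3,3]+w["p"]; d=w["M"]@T[:3,:3]@np.array([x[0],x[1],1.]); return (o+d*(z-o[2])/d[2])*1000
def A(v): return np.degrees(np.arctan2(v[1],v[0]))
E
python3 - <<'E'
from h import *
f="pics/w8.npz"
W=lambda x,y,z: watz(f,crop(x,y,2.6,120,35),z)[:2]
L=W(46,254,.068);Rr=W(555,521,.068);tip=W(384,248,.068);bp=W(473,76,.087);ft=W(460,104,.014)
ch=L-Rr; th=A(ch)-90; c=(L+Rr)/2-60*np.array([np.cos(np.radians(th)),np.sin(np.radians(th))])
print("L",L,"R",Rr,"chord",np.hypot(*ch),"th",th,"c",c,"tip",tip,A(tip-c),"bp",bp,A(bp-c),np.hypot(*(bp-c)),"ft",ft,A(ft-c))
# from top view t7
for f2,Lc,Rc,Bc in ((0,(452.45,148.8),(641.95,60.7),(472,-59.1)),(0,(616.5,125.8),(543,-69),(411,93))):
    Lc,Rc,Bc=map(np.array,(Lc,Rc,Bc)); m=(Lc+Rc+Bc)/3; print("top c",m,"th",A(Lc-Rc)-90,A(m-Bc))
    print(A(np.array([597.6,210.7])-m), A(np.array([599.9,212.6])-m))
E
```

```text
L [455.081  148.6346] R [643.1932  60.0803] chord 207.91360203059781 th 64.7911666990384 c [523.582   50.0718] tip [573.7814 156.7441] 64.79856773823369 bp [599.3359 212.2298] 64.95982942900201 178.9800991387493 ft [599.3165 211.4671] 64.86173932947646
top c [522.1333  50.1333] th 65.06592298179183 65.34694226329248
64.82637805156213 64.4213195522615
top c [523.5     49.9333] th -20.671995820890558 -20.947586264023833
65.2542469031233 64.84186401865706
```

carry_out(targets="0 0 0 0 0.122; 0 0 0 0 0.122; 0 0 0 0 0.122; 0 0 0 0 0.122; 0 0 0 0 0.122; 0 0 0 0 0.122; 0 0 0 0 0.122; 0 0 0 0 0.122; 0 0 0 0 0.122; 0 0 0 0 0.122; 0 0 0 0 0.122; 0 0 0 0 0.122; 0 0 0 0 0; 0 0 0 0 0")

```text
clock: 8.92
tool_pos: [0.586, 0.1036, 0.4043]
eef_rot: [-0.704, -0.058, 0.705, -0.059]
contact_force: [0.0, 0.1, -0.1]
opening: 0.006
```

Run:
```python
from h import *
go((451,-270,404))
```

```text
t 8.92 pos [586.0151 103.6023 404.2891] zyaw -170.54384317728943 tilt [-1.      0.0012  0.0009] F [ 0.0428  0.0991 -0.0661] op 0.01 q [-0.1827  0.6464 -0.1211  1.6618  0.0993  0.8404 -1.7517]
shift tool mm [  0.8821 346.3428 194.5603]
```

carry_out(targets="0 0 31.5 17.7 0; 0 0 31.5 17.7 0; 0 0 31.5 17.7 0; 0 0 31.5 17.7 0; 0 0 31.5 17.7 0; 0 0 31.5 17.7 0; 0 0 31.5 17.7 0; 0 0 31.5 17.7 0; 0 0 31.5 17.7 0; 0 0 31.5 17.7 0; 0 0 31.5 17.7 0; 0 0 0 0 0.006; 0 0 0 0 0; 0 0 0 0 0")

```text
clock: 10.08
tool_pos: [0.4503, -0.2686, 0.4046]
eef_rot: [0.705, 0.057, -0.705, 0.056]
contact_force: [0.1, 0.0, 0.4]
opening: 0.005
```

Run:
```python
from h import *
go((451,-270,225))
s,M=st(); np.savez("pics/w9.npz",p=s["tool_pos"],M=M)
p,d=eyes.snapshot("wrist"); cv2.imwrite("pics/w9.png",p)
```

```text
t 10.08 pos [ 450.2673 -268.564   404.6217] zyaw -170.87963619601643 tilt [-1.     -0.0008 -0.0004] F [0.1312 0.0066 0.4306] op 0.01 q [ 0.5592  0.5579 -0.1729  1.8686  0.1362  0.7265 -1.1016]
shift tool mm [179.6207   1.6741  -0.426 ]
t 10.08 pos [ 450.2673 -268.564   404.6217] zyaw -170.87963619601643 tilt [-1.     -0.0008 -0.0004] F [0.1312 0.0066 0.4306] op 0.01 q [ 0.5592  0.5579 -0.1729  1.8686  0.1362  0.7265 -1.1016]
```

View pics/w9.png

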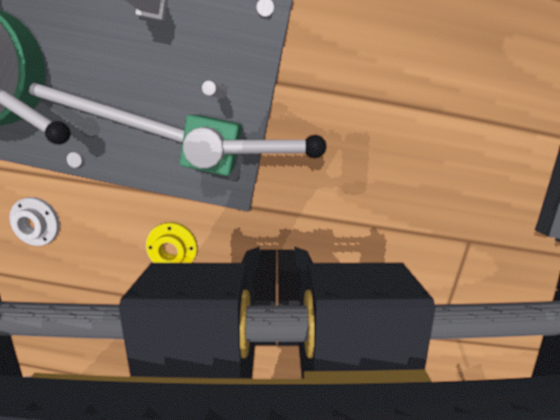

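carry_out(targets="0 30 0 0 0; 0 30 0 0 0; 0 30 0 0 0; 0 30 0 0 0; 0 30 0 0 0; 0 20 0 0 0; 0 9 0 0 0; 0 0 0 0 0; 0 0 0 0 0")

```text
clock: 10.88
tool_pos: [0.451, -0.2678, 0.2261]
eef_rot: [0.705, 0.057, -0.705, 0.056]
contact_force: [1.7, -0.1, 0.1]
opening: 0.002
```

Run:
```python
from h import *
s,M=st()
v=s["tool_pos"][:2]*1000-np.array([480,-196.4]); print("rho,t",v@M[:2,1],-v@M[:2,2])
p,d=eyes.snapshot("wrist"); cv2.imwrite("pics/w10.png",p)
```

```text
t 10.88 pos [ 451.0414 -267.811   226.0766] zyaw -170.83080274246043 tilt [-1.     -0.0003 -0.0006] F [ 1.6656 -0.1104  0.1483] op 0.0 q [ 0.499   0.8533 -0.0847  1.9977  0.2164  0.2987 -1.1746]
rho,t 65.88395263325795 -39.96790352346817
```

View pics/w10.png

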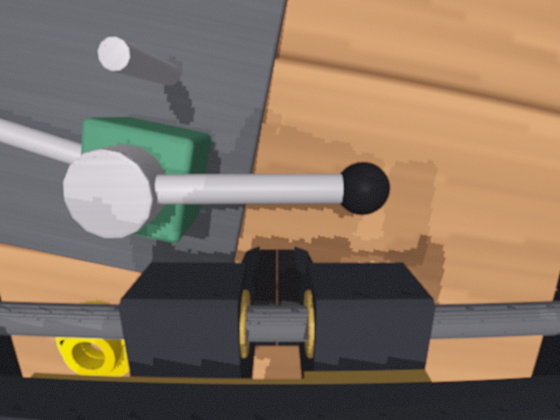

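carry_out(targets="0 0 0 -10 0; 0 0 0 -8 0; 0 0 0 -5 0; 0 0 0.5 -3 -0.04; 0 0 0.7 -4 -0.06; 0 0 1 -5.3 -0.08; 0 0 1 -5.3 -0.08; 0 0 1 -5.3 -0.08; 0 0 1 -5.3 -0.08; 0 0 1 -5.3 -0.08; 0 0 1 -5.3 -0.08; 0 0 1 -5.3 -0.08; 0 0 1 -5.3 -0.08; 0 0 1 -5.3 -0.08; 0 0 1 -5.3 -0.08; 0 0 0.7 -4 -0.06; 0 0 0.5 -2.7 -0.04; 0 0 0 0 0; 0 0 0 0 0")

```text
clock: 12.52
tool_pos: [0.5322, -0.2377, 0.2259]
eef_rot: [0.592, 0.387, -0.592, 0.387]
contact_force: [0.4, -1.2, -0.3]
opening: 0.004
```

Run:
```python
from h import *
s,M=st()
v=s["tool_pos"][:2]*1000-np.array([480,-196.4]); print("rho,t",v@M[:2,1],-v@M[:2,2],"lever~",A(M[:2,1]))
p,d=eyes.snapshot("wrist"); cv2.imwrite("pics/w11.png",p)
```

```text
t 12.52 pos [ 532.1519 -237.6922  225.8658] zyaw -113.69506375523167 tilt [-1.      0.0004 -0.0001] F [ 0.4089 -1.2287 -0.2613] op 0.0 q [ 0.5343  0.9093 -0.3376  1.8132  0.5594  0.5148 -0.5905]
rho,t 64.3494260826619 -16.852892074822417 lever~ -23.695066340123766
```

View pics/w11.png

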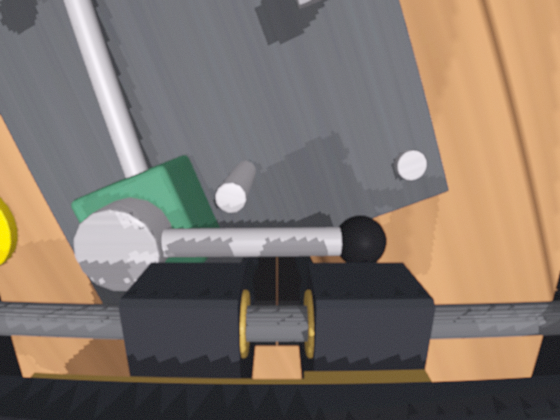

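carry_out(targets="0 0 0.5 -2.8 -0.04; 0 0 0.5 -2.8 -0.04; 0 0 0.5 -2.8 -0.04; 0 0 0.4 -2 -0.03; 0 0 0.3 -1.4 -0.02; 0 0 0 0 0; 0 0 0 0 0")

```text
clock: 13.15
tool_pos: [0.5381, -0.2274, 0.2257]
eef_rot: [-0.557, -0.436, 0.557, -0.436]
contact_force: [-0.0, -2.9, -0.2]
opening: 0.005
```

carry_out(targets="0 0 0.1 -1.4 -0.01; 0 0 0 0 0; 0 0 0 0 0")

```text
clock: 13.4
tool_pos: [0.5383, -0.227, 0.2257]
eef_rot: [-0.554, -0.438, 0.555, -0.439]
contact_force: [0.8, -4.7, 1.0]
opening: 0.004
```

carry_out(targets="0 0 0 -1.4 0; 0 0 0 0 0; 0 0 0 0 0")

```text
clock: 13.65
tool_pos: [0.5384, -0.2267, 0.2258]
eef_rot: [-0.554, -0.437, 0.556, -0.439]
contact_force: [-1.3, -8.6, 1.3]
opening: 0.005
```

Run:
```python
from h import *
s,M=st()
v=s["tool_pos"][:2]*1000-np.array([480,-196.4]); print("rho,t",v@M[:2,1],-v@M[:2,2],"lever~",A(M[:2,1]))
p,d=eyes.snapshot("wrist"); cv2.imwrite("pics/w12.png",p)
```

```text
t 13.65 pos [ 538.3782 -226.6773  225.7736] zyaw -103.44195118312427 tilt [-1.     -0.0002  0.0037] F [-1.2919 -8.6243  1.3138] op 0.01 q [ 0.5341  0.9158 -0.3777  1.8079  0.6157  0.5382 -0.4834]
rho,t 63.81730311117029 -15.87719545339336 lever~ -13.4419936151354
```

View pics/w12.png

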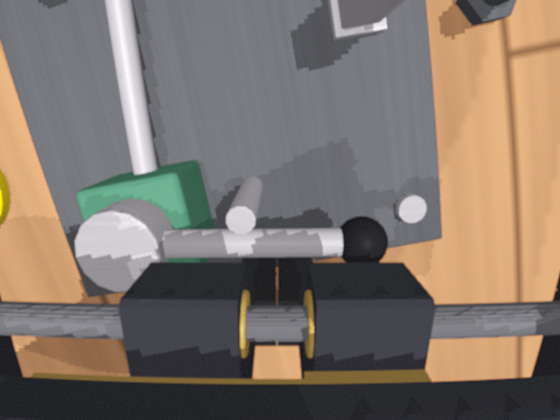

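carry_out(targets="0 0 0 -1.5 0; 0 0 0 0 0; 0 0 0 0 0")

```text
clock: 13.95
tool_pos: [0.5385, -0.2263, 0.2258]
eef_rot: [-0.554, -0.437, 0.557, -0.439]
contact_force: [-0.4, -9.8, 0.8]
opening: 0.007
```

carry_out(targets="0 0 0 4 0; 0 0 0 12 0; 0 0 0 20 0; 0 -30 0 10 0; 0 -35 0 0 0; 0 -35 0 0 0; 0 -35 0 0 0; 0 -35 0 0 0; 0 0 -20 30 0; 0 0 -20 30 0; 0 0 -20 30 0; 0 0 0 0 0; 0 0 0 0 0")

```text
clock: 15.03
tool_pos: [0.4475, -0.3434, 0.3955]
eef_rot: [-0.555, -0.438, 0.556, -0.437]
contact_force: [0.6, 0.4, -0.2]
opening: 0.006
```

Run:
```python
from h import *
s,M=st(); np.savez("pics/w13.npz",p=s["tool_pos"],M=M)
p,d=eyes.snapshot("wrist"); cv2.imwrite("pics/w13.png",p)
p,d=eyes.snapshot("top"); cv2.imwrite("pics/t13.png",cv2.resize(p[120:290,170:450],None,fx=2.8,fy=2.8,interpolation=cv2.INTER_CUBIC))
p,d=eyes.snapshot("scene"); cv2.imwrite("pics/s13.png",cv2.resize(p[140:350,90:390],None,fx=2.6,fy=2.6,interpolation=cv2.INTER_CUBIC))
```

```text
t 15.03 pos [ 447.453  -343.3741  395.4525] zyaw -103.58911129689078 tilt [-1.     -0.0012 -0.0002] F [ 0.5594  0.3857 -0.2164] op 0.01 q [ 0.9073  0.6665 -0.5693  1.7512  0.4554  0.86   -0.1057]
```

View pics/t13.png

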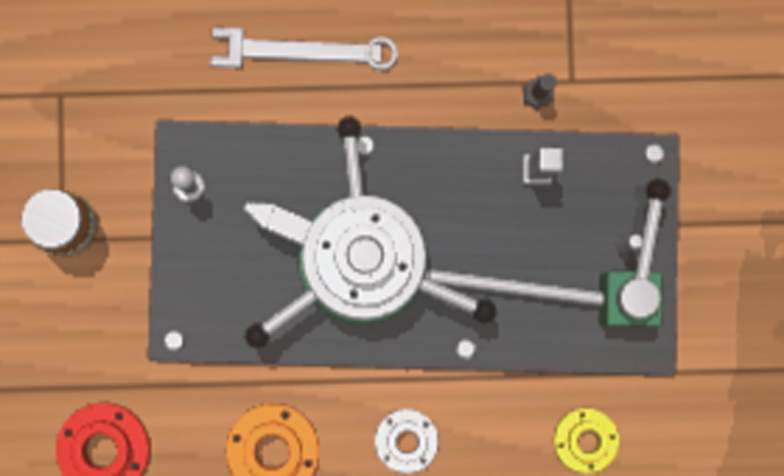

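View pics/s13.png

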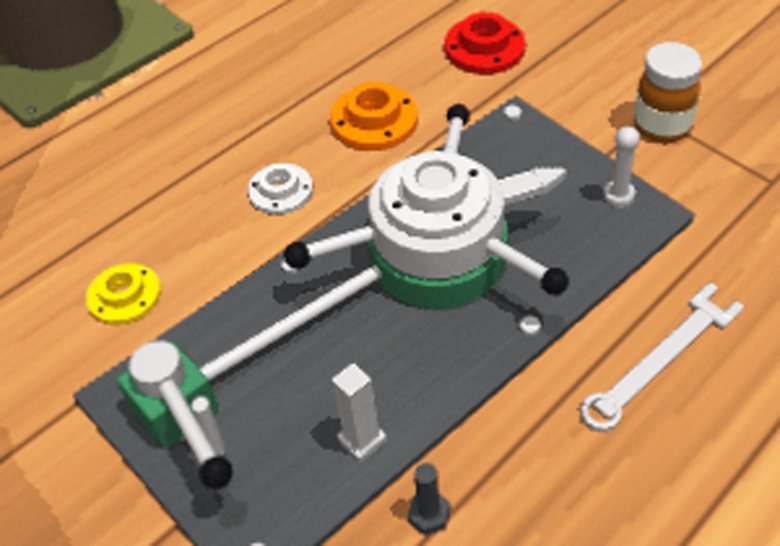

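View pics/w13.png

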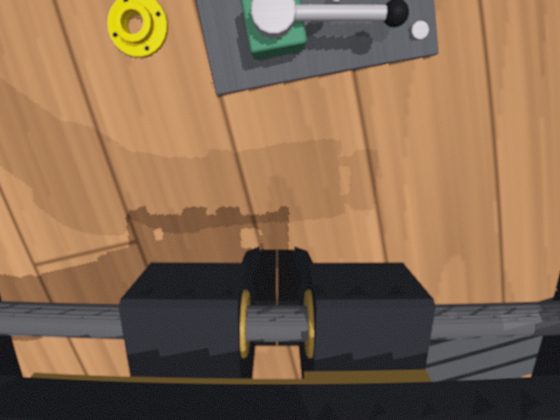

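Run:
```python
from h import *
t=lambda x,y:crop(x,y,2.8,170,120); s_=lambda x,y:crop(x,y,2.6,90,140)
D=dict(L=((257,336),(457,114)),R=((349,128),(555,280)),B=((485,311),(297,255)),bp=((183,179),(627,138)),lb=((657,190),(215,470)),hub=((640,298),(156,361)),tip=((247,206),(563,174)))
P={k:tri(t(*a),s_(*b))[0][:2]*1000 for k,(a,b) in D.items()}
for k in P: print(k,P[k])
c=(P["L"]+P["R"]+P["B"])/3
print(c,"pointer",A(P["L"]-P["R"])-90,A(c-P["B"]),A(P["tip"]-c),"post",A(P["bp"]-c),"lock",A(P["lb"]-P["hub"]), "rad",np.radians(A(P["lb"]-P["hub"])+93.2))
```

```text
L [453.8769 148.6485]
R [642.2909  60.3936]
B [471.7195 -58.5983]
bp [597.4359 212.029 ]
lb [ 577.2244 -219.0953]
hub [ 479.8315 -197.0025]
tip [573.0615 155.4822]
[522.6291  50.1479] pointer 64.90117567584687 64.91332607025998 64.41561750820884 post 65.19790609724504 lock -12.780784632842403 rad 1.4035800900273208
```

Pointer and post agree to within about 0.3°, and the lock reads 1.40 rad. I'm handing the job in.

Run:
```python
from h import *
print(r.finish_job())
```

```text
the job is handed in; nothing more can be done
None
```

Both parts are done, in the order asked, and I handed the job in at about 15.2 s of the 48 s allowed.

- **Table:** I pushed the spoke to the right of the pointer with the closed fingertips, turning the table about 86° counter-clockwise. In the last check, after the arm had backed off, the pointer lay at 64.4–64.9° and the ball-topped post at 65.2°. The wrist camera had earlier given 64.8° against 64.9°. Single readings of the post and pointer scattered by about ±0.5°, and 0.3° is within that.
- **Lock lever:** I then pushed it onto its pin. It stopped moving while the contact force rose to about 10 N. It reads 1.40 rad in the final pictures, and the arm was clear of everything at hand-in.
- **Other objects:** In the final pictures the flange is still seated on the table. The jar, wrench and bolt look where they were; I judged this by eye and did not measure it.

No check failed.

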